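Feel the end float of a pump rotor and leave it at mid float

TASK

The pump on the bench has its bearings out, so its rotor can slide along its axis between two hard stops hidden inside the casing. Take the bare shaft end, push the rotor in until you feel it firmly against its inner stop and hold it there a moment, then draw it out against its outer stop and hold it the same way, and finally set it half way between the two and let go. Use finger pressure only, about half a kilo on a stop and never much over one, and leave the other things on the bench where they lie.

Things in the scene. Friction and masses are not known exactly. Their poses are not given: they have to be found in the camera images.
- shaft_end (a point): centre of the end face of the pump's bare drive-end shaft: a level steel bar, 24 mm in diameter, 152 mm above the bench, with a black keyway on top near the end. y axis: along the shaft, outwards from the pump; z up. It stands 119 to 131 mm out of the bearing housing; next to the housing it is 29 mm thick. Grip it across its sides, about 50 mm back from the end
- pump: grey cast-iron ring-section pump fixed on a 34 mm timber board, 250 x 430 mm; three stage rings (148 mm diameter), end casings (184 mm), a bearing housing (94 mm) at each end; a flange sideways and one on top (283 mm high, far end). Origin on the bench below the shaft, mid pump; y along the shaft to its bare end, z up. Along y the bearing housing ends at 143 mm, the end casing at 95 mm
- rotor: the pump's rotor, about 0.9 kg; the bare shaft end is its visible part. Origin on the shaft axis inside the casing, 268 mm behind the end face; y outwards along the shaft. It only slides along its axis, does not turn, has about 1.2 N of drag and stays where it is left. The end float between the stops is 6 to 14 mm in all, different from pump to pump
- diffusers: fixed parts hidden in the casing whose faces are the rotor's two stops. Origin inside the casing at shaft height; y outwards along the shaft. Where the stop faces lie differs from pump to pump and must be felt: in between only the drag is felt, at a stop the force rises steeply. A firm touch is 4 to 7 N more than the drag; over 12 N on a stop is too hard
- dial_stand: bystander: dial gauge on a grey magnetic stand, base 50 x 58 mm, 205 mm tall, origin under its base. Leave alone
- bearing: bystander: steel ball bearing taken out of the pump, ring 62 mm outside, 17 mm high, lying flat, origin under its centre. Leave alone
- bearing_cover: bystander: grey iron bearing cover, disc 94 mm diameter, 14 mm high, lying flat, origin under its centre. Leave alone
- wire_brush: bystander: wooden wire brush 250 x 30 x 35 mm lying along its x, origin under its centre. Leave alone

How it is judged:
On the way, in this order (a step that is already met when the one before it is completed fails the run):
1. the rotor is held firmly against its inner stop (more than 3 N on the stop for 0.3 s) (contact force between rotor and diffusers above 3 N and y of rotor in the frame of diffusers below -0.002 m), for 0.3 s.
2. the rotor is then held firmly against its outer stop (more than 3 N on the stop for 0.3 s) (contact force between rotor and diffusers above 3 N and y of rotor in the frame of diffusers above 0.002 m), for 0.3 s.
At the end, for the whole second after the job is handed in: after both stops have been felt, the rotor rests half way between its inner and outer stops, within 1.0 mm, released and still (y of rotor in the frame of diffusers between -0.001 and 0.001 m and linear speed of rotor below 0.005 m/s); the robot touches nothing.
It fails at once if the rotor is pressed or knocked against a stop with more than 12 N (contact force between rotor and diffusers above 12 N).
It fails at once if the robot presses on the pump casing with more than 20 N (contact force between any of the fingers, the arm and pump above 20 N).
It fails at once if a bystander is moved more than 20 mm (distance of any of dial_stand, bearing, bearing_cover, wire_brush from where it was at the start of the episode above 0.02 m).
It also fails if it takes over 64 s, if anything falls off the work surface, if the arm or the gripper's body presses on something with over 40 N, if the wrist force passes 120 N, or if a joint passes its speed limit or range.

ROBOT

A 6-joint arm with a two-finger parallel gripper is mounted at the origin on the work surface. World frame = base frame: x ahead of the robot, y to its left, z up, the work surface at z = 0. Lengths are in m, angles in rad, forces in N, time in s.
With the tool pointing down it reaches from about 0.35 to 0.725 m from the base axis. Payload 6 kg.
Tool frame: the origin (TCP) lies on the centre line of the jaws, within the pads' length; the fingertips stand ctrl.tip_extent ahead of it and the grasp point (between the pads) lies 2 mm behind it (ctrl.tip_extent is the distance from the TCP to the fingertips, in m); x points along the fingers, y is the direction in which the jaws open and shut, and the axes are right-handed (so a half turn about x gives the same grasp; the last joint's range is limited). The gripper opens to 85 mm and grips with 20 to 120 N. Pads are 22 mm wide; open, the fingers measure 114 mm over their backs; the gripper's body (76 mm by 85 mm) begins 54 mm behind the grasp point. The pads swing forward as they close: fully open they stand 13 mm farther back than shut.
Start: joints at [1.471, 0.04, 0.085, 0, -1.615, -0.334], TCP at [0.252, 0.544, 0.248] pointing down, gripper open.
Joint ranges: [-2.56, 2.56], [-1.29, 2.01], [-1.08, 1.49], [-3.29, 1.98], [-2.81, -0.18], [-2.99, 2.99]. Speed limits (rad/s): [2.57, 2.57, 3.01, 3.14, 3.14, 3.14].

INTERFACE

Orientations are given as a 3x3 rotation matrix whose columns are the frame's x, y, z axes.
In Python, from bench import ctrl, eyes gives the robot as it stands.
- The arm moves only by the tool servo_tool, never from a script. Its argument "steps" is a list of rows, each a list of 7 numbers: the shift along the tool's x, y, z in mm, then the turn, a rotation vector about the tool's x, y, z in degrees, then the finger opening in mm, from 0 to 85.4. A call has exactly 5 rows; each row shifts and turns the commanded pose from where the row before left it, along the tool's axes as they then stand; what a row does not reach is not made up. A row lasts 1/12 s, in which the tool goes at most 41.7 mm and 7.16 degrees, less where a joint would pass 70% of its speed; a pose out of reach is approached as far as the arm can. A call with a gripper value outside its range is refused whole. The fingers move at their own pace and stop on an object; "squeeze" is the grip in N (left out, the last holds). Time passes only in rows, so rows that do not move let the fingers close, or fill a call up. It gives the time, the measured TCP pose, the force and the opening at its end, in the units of the state.
- ctrl.state(): the state, without advancing time (a new reading comes with each control period).
- eyes.get_image(name): name is "scene" or "top" or "wrist"; returns (picture, depth): 420x560x3 uint8, red, green, blue; 420x560 float32, m along the optical axis (not along the pixel's ray), 0 where there is no reading.
- eyes.camera_params(name): a dict with "camera_matrix" (3x3 intrinsics, pixels), "R" (3x3) and "t" (3): a world point X has camera coordinates R X + t. Camera axes: x right, y down, z forward; pixel columns grow to the right and rows downward; lengths in m; the calibration is good to about 2 mm. A picture is of the moment at which its call begins: read the wrist's pose just before it. camera_params takes no time and is no camera call; for the wrist camera it gives the pose at the moment of the call.
- ctrl.finish_job(): hands the job in, once; it reports no verdict.
The state is a dict: "time": time; "joint_pos": joint angles; "qd": joint speeds; "joint_torque": joint torques, N m; "eef_pos": TCP position; "eef_rot": TCP orientation; "wrist_force": force on the tool from outside, world axes, zero at the start; "moment": the same for the moment, N m; "grip_width": finger opening in m.
Only numpy, scipy, OpenCV 4.12 (cv2) and the standard library are available. Lean on these libraries where they do the work, as an engineer would, in place of code of your own. Each camera call takes 0.05 s, during which the arm holds its last target.

## Working session

There is one attempt and no reset: what is moved stays moved. The work goes in short steps, Python scripts to look and compute and a tool call to move; the robot and the scene stay as the last step left them, time stands still between calls to the robot, and variables do not carry over. Pictures are saved under pics/ and viewed, and the job is handed in when it is done.

Besides the shell and the picture viewer there is one more tool, called after ">>>" by a JSON object that holds its "op" and its "data", one argument or row to a line. servo_tool: Moves the arm, as the interface text tells. Its arguments: {"type":"object","properties":{"steps":{"type":"array"},"squeeze":{"type":"number"}},"required":["steps"]}

```bash
ls; mkdir -p pics
python3 - <<'E'
from bench import ctrl, eyes
import cv2,numpy as np
print(ctrl.state()); print(ctrl.tip_extent)
for n in ["scene","top","wrist"]:
    p=eyes.camera_params(n); im,d=eyes.get_image(n)
    cv2.imwrite(f"pics/{n}0.png",im[:,:,::-1]); np.savez(f"{n}0.npz",im=im,d=d,K=p["camera_matrix"],R=p["R"],t=p["t"])
    print(n,p)
E
```

```text
pics
{'time': 0.0, 'joint_pos': array([ 1.47067574e+00,  4.08231525e-02,  8.38266645e-02, -4.64308035e-04,
       -1.61550990e+00, -3.33678137e-01]), 'qd': array([-0.00063433,  0.00150139, -0.00104298, -0.00064529,  0.00118198,
       -0.00014754]), 'joint_torque': array([ 1.10925070e-03, -3.68204856e+01,  3.47404611e+01,  6.93224251e+00,
       -5.52221783e-03, -1.17793357e-05]), 'eef_pos': array([0.25200239, 0.54418754, 0.24728102]), 'eef_rot': array([[-6.32447857e-04, -4.20301662e-01, -9.07384215e-01],
       [-1.65513821e-03, -9.07382713e-01,  4.20302120e-01],
       [-9.99998430e-01,  1.76766546e-03, -1.21785087e-04]]), 'wrist_force': array([ 0.98453609, -0.49363267,  0.43510074]), 'moment': array([-0.03918619,  0.00958672,  0.04259905]), 'grip_width': 0.0854582257359445}
0.017
scene {'camera_matrix': array([[545.48691321,   0.        , 278.52825698],
       [  0.        , 545.48691321, 210.31828128],
       [  0.        ,   0.        ,   1.        ]]), 'R': array([[-0.57849248,  0.81559524,  0.01228268],
       [ 0.63168741,  0.4574739 , -0.62585034],
       [-0.51605956, -0.35
[... 173 characters left out ...]
37.20781456, 214.46525117],
       [  0.        ,   0.        ,   1.        ]]), 'R': array([[-0.0267686 , -0.99928737,  0.02661189],
       [-0.98531037,  0.02188384, -0.16936518],
       [ 0.16866211, -0.03075464, -0.98519401]]), 't': array([0.13954178, 0.59712855, 1.05027101])}
wrist {'camera_matrix': array([[322.68130735,   0.        , 283.7586443 ],
       [  0.        , 322.68130735, 207.18861715],
       [  0.        ,   0.        ,   1.        ]]), 'R': array([[-4.20053681e-01, -9.07498886e-01,  8.22508762e-04],
       [-8.71473768e-01,  4.03631251e-01,  2.78595198e-01],
       [-2.53156822e-01,  1.16308143e-01, -9.60408267e-01]]), 't': array([ 0.59961722, -0.03570489,  0.38031908])}
```

View pics/scene0.png

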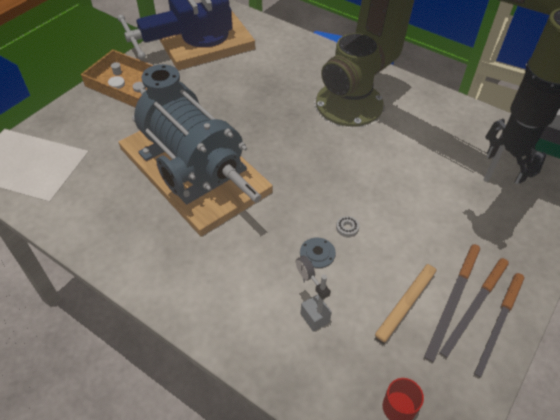

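View pics/top0.png

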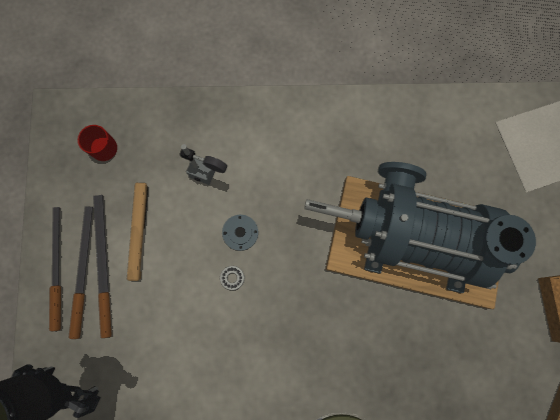

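View pics/wrist0.png

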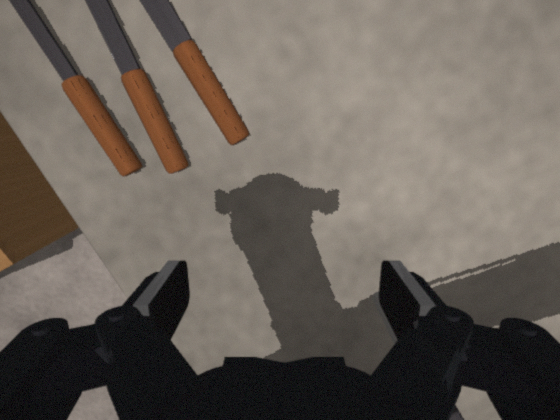

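The top view shows the shaft end face near (306,204), running to the housing near (362,217). The gauge stand is at (203,167), the cover at (240,232) and the bearing at (232,278). Next I'll measure the shaft.

```bash
cat > h.py <<'E'
import numpy as np,cv2
def load(f):
    z=np.load(f); return [z[k] for k in ("im","d","K","R","t")]
def pts(d,K,R,t):
    v,u=np.mgrid[:d.shape[0],:d.shape[1]]
    c=np.stack([(u-K[0,2])/K[0,0]*d,(v-K[1,2])/K[1,1]*d,d],-1)
    return (c-t)@R
def onplane(uv,K,R,t,z):
    r=R.T@np.array([(uv[0]-K[0,2])/K[0,0],(uv[1]-K[1,2])/K[1,1],1]); o=-R.T@t
    return o+r*(z-o[2])/r[2]
E
python3 - <<'E'
from h import *
for n in ["top","scene"]:
    im,d,K,R,t=load(n+"0.npz"); P=pts(d,K,R,t)
    if n=="top": sl=(slice(190,235),slice(295,370))
    else: sl=(slice(155,215),slice(215,275))
    Q=P[sl]; I=im[sl]; 
    m=(Q[...,2]>.135)&(Q[...,2]<.175)&(d[sl]>0)
    # restrict bright steel
    q=Q[m]; print(n,q.shape, q.min(0),q.max(0))
    x0,y0=(295,190) if n=="top" else (215,155)
    big=cv2.resize(im[sl][:,:,::-1],None,fx=10,fy=10,interpolation=cv2.INTER_NEAREST)
    cv2.imwrite(f"pics/{n}_crop.png",big)
im,d,K,R,t=load("top0.npz");P=pts(d,K,R,t)
for r in range(198,226,2): print(r,[int(1000*P[r,c,2]) for c in range(300,372,3)])
E
```

```text
top (705, 3) [ 0.53066064 -0.06753127  0.13503172] [0.61700276 0.07961318 0.17494505]
scene (670, 3) [ 0.5296057  -0.05284426  0.1350706 ] [0.61948791 0.08580841 0.17498824]
198 [0, -2, -1, -3, 0, -4, 2, 3, 0, 2, 0, -2, 0, 3, 35, 32, 32, 34, 35, 32, 33, 32, 174, 169]
200 [0, 0, 158, 161, -3, 1, -2, -1, -2, 0, -1, -4, 2, 0, 31, 37, 32, 33, 35, 31, 32, 150, 182, 184]
202 [0, -3, 164, 162, 159, 160, 157, -1, 2, 0, -2, 3, -1, -1, 37, 33, 35, 32, 33, 32, 34, 152, 187, 186]
204 [-2, -2, 161, 161, 162, 163, 161, 162, 162, 159, 3, -2, 3, 8, 34, 33, 36, 33, 36, 34, 31, 166, 196, 191]
206 [3, 2, 160, 163, 163, 164, 162, 162, 166, 161, 162, 159, 158, 14, 33, 31, 31, 38, 28, 35, 124, 169, 195, 195]
208 [-1, 0, 158, 157, 161, 160, 163, 161, 162, 166, 162, 162, 162, 160, 159, 154, 33, 35, 35, 31, 133, 173, 195, 197]
210 [0, 0, 0, -3, 157, 158, 156, 160, 160, 159, 162, 161, 163, 165, 162, 159, 159, 158, 162, 155, 141, 183, 199, 198]
212 [4, -3, -2, -6, -1, 0, 152, 156, 158, 159, 159, 161, 158, 164, 165, 162, 164, 163, 165, 167, 165, 181, 199, 199]
214 [0, 0, -1, 0, 0, -2, -1, -4, -2, 156, 156, 160, 160, 163, 163, 166, 161, 166, 164, 164, 163, 188, 198, 198]
216 [4, 1, 1, 0, 0, -1, 0, -1, 0, 2, 0, -4, 151, 154, 156, 161, 161, 162, 165, 168, 1132, 191, 197, 200]
218 [0, -3, -1, -1, -1, 1, 0, -2, 0, -3, 1, 1, 7, 34, 34, 152, 158, 162, 162, 163, 165, 194, 197, 198]
220 [-2, -2, 1, -2, 0, -1, 0, -4, 1, 0, 0, 0, 20, 35, 35, 30, 34, 157, 157, 162, 171, 197, 196, 200]
222 [1, 0, 1, 2, 2, 1, 0, 1, 1, -1, -1, 1, 30, 32, 36, 35, 33, 32, 35, 156, 172, 194, 195, 194]
224 [-2, -3, 1, 0, -1, -2, -1, -1, 1, 0, 1, 2, 33, 33, 32, 35, 33, 32, 35, 137, 175, 194, 196, 192]
```

Run:
```python
from h import *
im,d,K,R,t=load("top0.npz")
for n,uv,z in [("bearing",(232,278),.017),("cover",(240,232),.014),("standbase",(200,172),.03),("brush1",(140,184),.035),("brush2",(134,280),.035)]:
    print(n,onplane(uv,K,R,t,z).round(3))
P=pts(d,K,R,t)
Q=P[140:190,170:235].reshape(-1,3); q=Q[Q[:,2]>.05]; print(q.min(0),q.max(0),len(q))
```

```text
bearing [0.446 0.256 0.017]
cover [0.563 0.235 0.014]
standbase [0.72  0.336 0.03 ]
brush1 [0.69  0.487 0.035]
brush2 [0.447 0.495 0.035]
[0.41495136 0.15867558 0.05008524] [0.74824584 0.36749076 1.13214003] 802
```

View pics/top_crop.png

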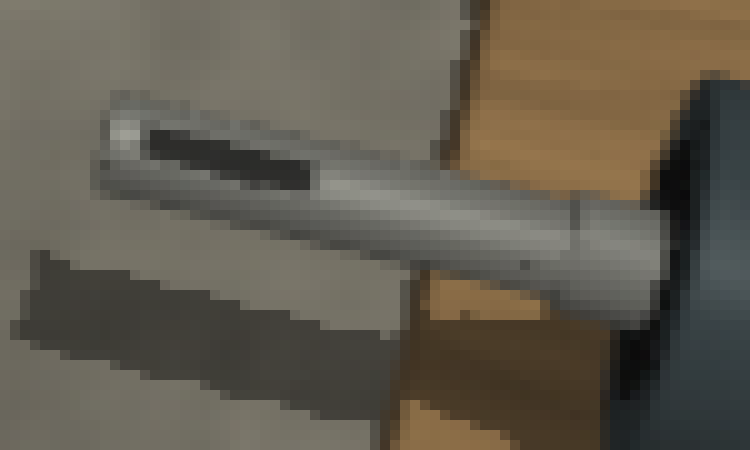

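View pics/scene_crop.png

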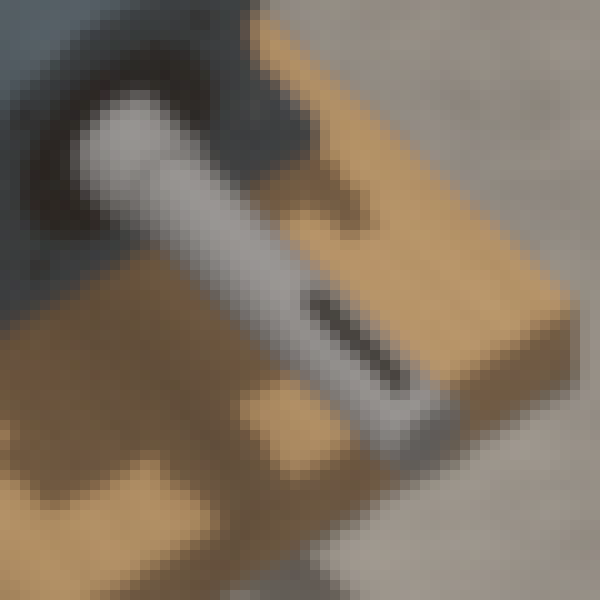

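Run:
```python
from h import *
for n in ["top","scene"]:
    im,d,K,R,t=load(n+"0.npz"); P=pts(d,K,R,t)
    m=(P[...,2]>.143)&(P[...,2]<.175)
    roi=np.zeros_like(m)
    if n=="top": roi[195:225,300:352]=1
    else: roi[170:202,235:263]=1
    m&=roi
    Q=P[m]
    # inliers near axis, drop the thick part: iterate
    c=np.median(Q,0)
    for i in range(5):
        xy=Q[:,:2]; mu=xy.mean(0); u,s,vt=np.linalg.svd(xy-mu,full_matrices=False); a=vt[0]*np.sign(vt[0,1])
        nrm=np.array([-a[1],a[0]]); off=(xy-mu)@nrm; Q=Q[np.abs(off)<.016]
    along=(Q[:,:2]-mu)@a; off=(Q[:,:2]-mu)@nrm
    tmax=np.percentile(along,99.5)
    print(n,len(Q),"axis",a,np.degrees(np.arctan2(a[1],a[0])),"off pct",np.percentile(off,[1,50,99]),"end",mu+a*tmax, along.max(),tmax,"zmed",np.percentile(Q[:,2],[50,95]))
    mid=mu; print("mid",mu)
im,d,K,R,t=load("top0.npz")
# pixel estimates: edges on top crop (u=295+x/10, v=190+y/10), silhouettes at z=.152
g=lambda x,y,z=.152: onplane((295+x/10-.5,190+y/10-.5),K,R,t,z)
e1,e2=g(115,92),g(95,195); f1,f2=g(575,185),g(545,298)
print(e1,e2,f1,f2,np.linalg.norm(e1-e2)); E=(e1+e2)/2;F=(f1+f2)/2;print(E,F,np.degrees(np.arctan2(*(E-F)[[1,0]])),np.linalg.norm(E-F))
k1,k2=g(148,143,.163),g(312,178,.163);print(k1,k2)
```

```text
top 498 axis [0.26779048 0.96347717] 74.46717035570688 off pct [-0.01266163  0.00061675  0.01026057] end [0.60545741 0.07741218] 0.05447851544627145 0.05429181912450536 zmed [0.16124626 0.16531653]
mid [0.59091857 0.02510325]
scene 313 axis [0.28202312 0.95940761] 73.61901227215522 off pct [-0.01021824 -0.00062359  0.01308212] end [0.61212954 0.08282205] 0.04308489782038166 0.04151198903463103 zmed [0.16085061 0.16626184]
mid [0.6004222  0.04299513]
[0.61823172 0.07380493 0.152     ] [0.59432897 0.07923863 0.152     ] [ 0.59424921 -0.0309762   0.152     ] [ 0.56820948 -0.02269588  0.152     ] 0.024512576874011413
[0.60628035 0.07652178 0.152     ] [ 0.58122935 -0.02683604  0.152     ] 76.37585338705458 0.10635032024842332
[0.60401357 0.06769892 0.163     ] [0.59514949 0.03082937 0.163     ]
```

Run:
```python
from h import *
im,d,K,R,t=load("top0.npz")
hsv=cv2.cvtColor(im,cv2.COLOR_RGB2HSV)
for th in range(0,80,16): print(th,hsv[204+th//16,310+th//3])
# move plan
D=np.array([.594-.252,.028-.5442])*1000/20
for k in range(20):
    ps=np.radians(155.15-3.96*k); z=np.array([np.cos(ps),np.sin(ps)]); y=np.array([-np.sin(ps),np.cos(ps)])
    print(k,round(D@y,1),round(D@z,1))
```

```text
0 [20 17 45]
16 [45 11 46]
32 [40 17 45]
48 [ 36  12 104]
64 [ 30  13 136]
0 16.2 -26.4
1 14.4 -27.4
2 12.4 -28.3
3 10.5 -29.1
4 8.4 -29.8
5 6.3 -30.3
6 4.2 -30.7
7 2.1 -30.9
8 -0.0 -31.0
9 -2.2 -30.9
10 -4.3 -30.7
11 -6.4 -30.3
12 -8.5 -29.8
13 -10.5 -29.1
14 -12.5 -28.3
15 -14.4 -27.4
16 -16.3 -26.3
17 -18.1 -25.1
18 -19.8 -23.8
19 -21.4 -22.4
```

>>> {"op": "servo_tool", "data": {
  "steps": [
    [0,16,-26,3.96,0,0,85],
    [0,14,-27,3.96,0,0,85],
    [0,12,-28,3.96,0,0,85],
    [0,10.5,-29,3.96,0,0,85],
    [0,8.5,-30,3.96,0,0,85]
  ]
}}

```text
time: 0.57
eef_pos: [0.3376, 0.4154, 0.2479]
eef_rot: [[-0.0, -0.705, -0.709], [-0.0, -0.709, 0.705], [-1.0, 0.001, -0.0]]
wrist_force: [0.4, -0.2, 0.1]
grip_width: 0.0852
```

>>> {"op": "servo_tool", "data": {
  "steps": [
    [0,6.5,-30,3.96,0,0,85],
    [0,4,-31,3.96,0,0,85],
    [0,2,-31,3.96,0,0,85],
    [0,0,-31,3.96,0,0,85],
    [0,-2,-31,3.96,0,0,85]
  ]
}}

```text
time: 0.98
eef_pos: [0.4232, 0.286, 0.2481]
eef_rot: [[-0.0, -0.904, -0.428], [-0.0, -0.428, 0.904], [-1.0, 0.0, 0.0]]
wrist_force: [1.3, 0.2, 0.1]
grip_width: 0.085
```

>>> {"op": "servo_tool", "data": {
  "steps": [
    [0,-4,-31,3.96,0,0,85],
    [0,-6.5,-30,3.96,0,0,85],
    [0,-8.5,-30,3.96,0,0,85],
    [0,-10.5,-29,3.96,0,0,85],
    [0,-12.5,-28,3.96,0,0,85]
  ]
}}

```text
time: 1.4
eef_pos: [0.5086, 0.157, 0.2481]
eef_rot: [[-0.0, -0.995, -0.097], [-0.0, -0.097, 0.995], [-1.0, 0.0, -0.0]]
wrist_force: [0.4, 0.7, 0.3]
grip_width: 0.085
```

>>> {"op": "servo_tool", "data": {
  "steps": [
    [0,-14.5,-27,3.96,0,0,85],
    [0,-16,-26,3.96,0,0,85],
    [0,-18,-25,3.96,0,0,85],
    [0,-20,-24,3.96,0,0,85],
    [0,-21.5,-22,3.96,0,0,85]
  ]
}}

```text
time: 1.82
eef_pos: [0.5942, 0.029, 0.248]
eef_rot: [[-0.0, -0.969, 0.246], [-0.0, 0.246, 0.969], [-1.0, 0.0, -0.0]]
wrist_force: [-0.1, 0.5, -0.2]
grip_width: 0.0849
```

>>> {"op": "servo_tool", "data": {
  "steps": [
    [0,0,0,0,0,0,85],
    [0,0,0,0,0,0,85],
    [0,0,0,0,0,0,85],
    [0,0,0,0,0,0,85],
    [0,0,0,0,0,0,85]
  ]
}}

```text
time: 2.23
eef_pos: [0.5934, 0.0313, 0.2486]
eef_rot: [[0.0, -0.97, 0.241], [0.0, 0.241, 0.97], [-1.0, -0.0, 0.0]]
wrist_force: [-0.1, 1.1, 0.3]
grip_width: 0.0847
```

```bash
cat > snap.py <<'E'
import sys,cv2,numpy as np
from bench import ctrl,eyes
n,tag=sys.argv[1:3]
p=eyes.camera_params(n); s=ctrl.state(); im,d=eyes.get_image(n)
cv2.imwrite(f"pics/{tag}.png",im[:,:,::-1]); np.savez(tag+".npz",im=im,d=d,K=p["camera_matrix"],R=p["R"],t=p["t"],pos=s["eef_pos"],rot=s["eef_rot"])
for k in ("time","joint_pos","eef_pos","eef_rot","wrist_force"): print(k,np.round(s[k],4))
E
python3 snap.py wrist w1
```

```text
time 2.2333
joint_pos [ 0.3898  0.0245  0.0693  0.     -1.6152 -0.6333]
eef_pos [0.5934 0.0313 0.2486]
eef_rot [[ 4.000e-04 -9.705e-01  2.411e-01]
 [ 1.000e-04  2.411e-01  9.705e-01]
 [-1.000e+00 -3.000e-04  2.000e-04]]
wrist_force [-0.096   1.0586  0.2856]
```

View pics/w1.png

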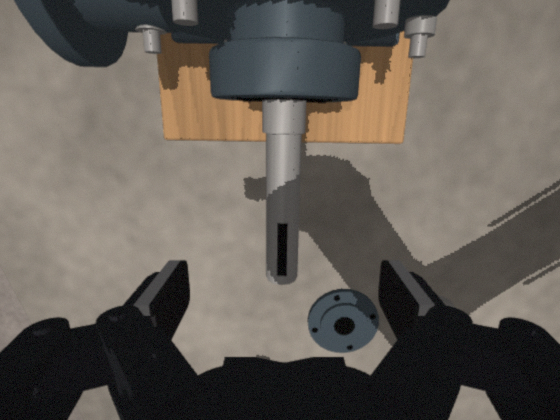

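The wrist view shows the shaft running vertically down the picture at columns ~265-300. Its end face is near (281,280) and the keyway at (282,248), roughly centred between the fingers. Next I'll measure it accurately.

```bash
cat > shaft.py <<'E'
import sys
from h import *
z=np.load(sys.argv[1]+".npz"); im,d,K,R,t=[z[k] for k in ("im","d","K","R","t")]
P=pts(d,K,R,t)
m=(P[...,2]>.135)&(P[...,2]<.18)
m[:135]=0; m[:, :230]=0; m[:,330:]=0
n,lab,st,_=cv2.connectedComponentsWithStats(m.astype(np.uint8)); 
i=1+np.argmax(st[1:,4]); m=lab==i; print(st[i])
rows=[r for r in range(145,st[i][1]+st[i][3]-12)]
L=[];Rr=[]
for r in rows:
    c=np.where(m[r])[0]; 
    # silhouette contact near z=.152: rays at edges
    L.append(onplane((c[0]-.5,r),K,R,t,.154)); Rr.append(onplane((c[-1]+.5,r),K,R,t,.154))
L=np.array(L)[:,:2];Rr=np.array(Rr)[:,:2]; M=(L+Rr)/2
mu=M.mean(0); a=np.linalg.svd(M-mu)[2][0]; a*=np.sign(a[1])
nn=np.array([-a[1],a[0]])
print("axis deg",np.degrees(np.arctan2(a[1],a[0])),"width",np.median(np.abs((L-Rr)@nn)),"resid",np.std((M-mu)@nn))
Q=P[m][:,:2]; al=(Q-mu)@a; end=mu+a*np.percentile(al,99.7); print("end",end,"zmed top",np.percentile(P[m][:,2],[50,90]))
col=[]
pos=z["pos"]; rot=z["rot"]; 
w=np.array([*(end-.05*a),0])-pos
print("grip",end-.05*a,"shift tool y,z to grip (mm)",1000*w@rot[:,1],1000*w@rot[:,2])
print("lateral offset of axis in tool y",1000*(mu-pos[:2])@nn/( rot[:2,1]@nn))
print("tool z deg",np.degrees(np.arctan2(rot[1,2],rot[0,2])))
E
python3 shaft.py w1
python3 - <<'E'
from h import *
z=np.load("w1.npz"); im,d,K,R,t=[z[k] for k in ("im","d","K","R","t")]
# keyway
g=cv2.cvtColor(im,cv2.COLOR_RGB2GRAY); m=(g<30).astype(np.uint8); m[:215]=0;m[285:]=0;m[:,:262]=0;m[:,300:]=0
c=max(cv2.findContours(m,0,2)[0],key=cv2.contourArea); b=cv2.boundingRect(c); print(b)
for uv in [(b[0]+b[2]/2,b[1]),(b[0]+b[2]/2,b[1]+b[3])]: print(onplane(uv,K,R,t,.1635))
# board front edge
h=cv2.cvtColor(im,cv2.COLOR_RGB2HSV)
P=pts(d,K,R,t); bm=(abs(P[...,2]-.034)<.01)
e=[]
for u in list(range(175,255))+list(range(315,395)):
    r=np.where(bm[100:170,u])[0]
    if len(r): e.append(onplane((u,100+r[-1]+.5),K,R,t,.034)[:2])
e=np.array(e); mu=np.median(e,0); e=e[np.linalg.norm(e-mu,axis=1)<.2]
l=cv2.fitLine(e.astype(np.float32),cv2.DIST_HUBER,0,.001,.001).ravel(); print("board edge dir",np.degrees(np.arctan2(l[1],l[0])))
E
```

```text
[ 266  135   36  150 4920]
axis deg 75.1574014483446 width 0.023883696094837217 resid 0.0001039924001662439
end [0.60789666 0.07793489] zmed top [0.16409788 0.16596769]
grip [0.59508844 0.02960323] shift tool y,z to grip (mm) -1.9723908184793364 -1.3154937441876204
lateral offset of axis in tool y -2.078138858282549
tool z deg 76.04749749002819
(278, 224, 9, 52)
[0.59580919 0.03392712 0.1635    ]
[0.60553606 0.07292735 0.1635    ]
board edge dir -14.831033
```

>>> {"op": "servo_tool", "data": {
  "steps": [
    [10,-1.5,-1.3,0.9,0,0,85],
    [12,0,0,0,0,0,85],
    [12,0,0,0,0,0,85],
    [12,0,0,0,0,0,85],
    [12,0,0,0,0,0,85]
  ]
}}

```text
time: 2.7
eef_pos: [0.5944, 0.0288, 0.1882]
eef_rot: [[-0.002, -0.966, 0.258], [-0.0, 0.258, 0.966], [-1.0, 0.001, -0.001]]
wrist_force: [-0.2, 0.9, -0.3]
grip_width: 0.0851
```

>>> {"op": "servo_tool", "data": {
  "steps": [
    [12,0,0,0,0,0,85],
    [12,0,0,0,0,0,85],
    [10,0,0,0,0,0,85],
    [6,0,0,0,0,0,85],
    [0,0,0,0,0,0,85]
  ]
}}

```text
time: 3.12
eef_pos: [0.5942, 0.0287, 0.1483]
eef_rot: [[-0.003, -0.966, 0.258], [-0.001, 0.258, 0.966], [-1.0, 0.002, -0.001]]
wrist_force: [0.1, 0.8, -0.1]
grip_width: 0.085
```

>>> {"op": "servo_tool", "data": {
  "steps": [
    [0,0,0,0,0,0,60],
    [0,0,0,0,0,0,50],
    [0,0,0,0,0,0,45],
    [0,0,0,0,0,0,42],
    [0,0,0,0,0,0,42]
  ],
  "squeeze": 20
}}

```text
time: 3.53
eef_pos: [0.5951, 0.0288, 0.1508]
eef_rot: [[0.001, -0.966, 0.258], [0.0, 0.258, 0.966], [-1.0, -0.001, 0.0]]
wrist_force: [-0.7, 0.1, 0.0]
grip_width: 0.0421
```

```bash
python3 snap.py wrist w2; python3 snap.py scene s2 | head -1
python3 - <<'E'
import cv2
im=cv2.imread("pics/s2.png")[100:240,150:330]; cv2.imwrite("pics/s2c.png",cv2.resize(im,None,fx=4,fy=4))
E
```

```text
time 3.5333
joint_pos [ 3.8470e-01  3.8900e-02 -9.3700e-02  2.0000e-04 -1.4374e+00 -6.4560e-01]
eef_pos [0.5951 0.0288 0.1508]
eef_rot [[ 8.000e-04 -9.661e-01  2.580e-01]
 [ 1.000e-04  2.580e-01  9.661e-01]
 [-1.000e+00 -7.000e-04  3.000e-04]]
wrist_force [-0.7173  0.1178  0.0019]
time 3.5833
```

View pics/w2.png

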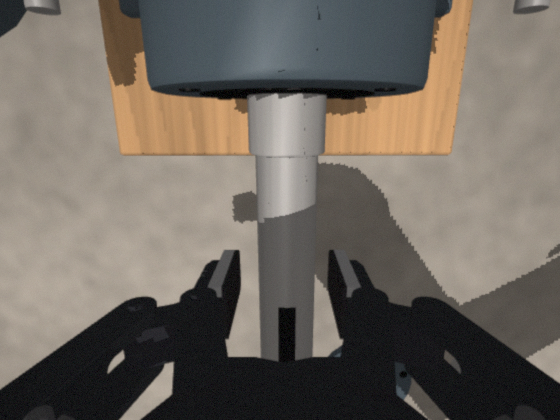

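View pics/s2c.png

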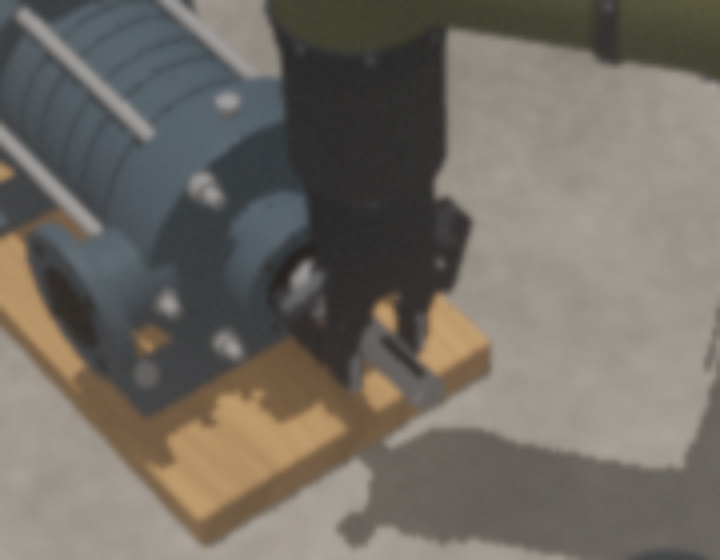

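Both fingers straddle the shaft. In the wrist view the shaft centre is at column 286 and the pad centre at 284, so it sits about 0.7 mm towards +y of the tool. I'll nudge over and close.

>>> {"op": "servo_tool", "data": {
  "steps": [
    [0,0.7,0,0,0,0,38],
    [0,0,0,0,0,0,34],
    [0,0,0,0,0,0,30],
    [0,0,0,0,0,0,27],
    [0,0,0,0,0,0,25]
  ],
  "squeeze": 30
}}

```text
time: 4.05
eef_pos: [0.5942, 0.029, 0.1503]
eef_rot: [[-0.0, -0.966, 0.258], [-0.0, 0.258, 0.966], [-1.0, 0.0, -0.0]]
wrist_force: [-1.2, -0.1, -0.0]
grip_width: 0.025
```

>>> {"op": "servo_tool", "data": {
  "steps": [
    [0,0,0,0,0,0,23],
    [0,0,0,0,0,0,20],
    [0,0,0,0,0,0,15],
    [0,0,0,0,0,0,15],
    [0,0,0,0,0,0,15]
  ],
  "squeeze": 30
}}

```text
time: 4.47
eef_pos: [0.5941, 0.029, 0.1504]
eef_rot: [[-0.0, -0.966, 0.258], [-0.0, 0.258, 0.966], [-1.0, 0.0, -0.0]]
wrist_force: [-1.6, 0.4, 1.1]
grip_width: 0.0228
```

```bash
cat > f.py <<'E'
from bench import ctrl
import numpy as np
s=ctrl.state(); a=np.array([.2560,.9667,0]); n=np.array([-.9667,.2560,0])
p=s["eef_pos"];f=s["wrist_force"]
print("t",round(s["time"],2),"along mm",round(1000*p@a,2),"lat",round(1000*p@n,2),"z",round(1000*p[2],2),"F along",round(f@a,2),"lat",round(f@n,2),"z",round(f[2],2),"M",s["moment"].round(2),"w",round(1000*s["grip_width"],2))
E
python3 f.py
```

```text
t 4.47 along mm 180.12 lat -566.87 z 150.43 F along 0.01 lat 1.62 z 1.07 M [0.18 0.7  0.02] w 22.75
```

>>> {"op": "servo_tool", "data": {
  "steps": [
    [0,0,-0.1,0,0,0,15],
    [0,0,-0.1,0,0,0,15],
    [0,0,-0.1,0,0,0,15],
    [0,0,-0.1,0,0,0,15],
    [0,0,-0.1,0,0,0,15]
  ]
}}

```text
time: 4.88
eef_pos: [0.594, 0.0286, 0.1504]
eef_rot: [[-0.0, -0.966, 0.258], [0.0, 0.258, 0.966], [-1.0, 0.0, 0.0]]
wrist_force: [-2.8, 2.0, 2.4]
grip_width: 0.0228
```

```bash
python3 f.py
```

```text
t 4.88 along mm 179.74 lat -566.89 z 150.42 F along 1.22 lat 3.2 z 2.43 M [ 0.67  0.97 -0.01] w 22.78
```

>>> {"op": "servo_tool", "data": {
  "steps": [
    [0,0,-0.1,0,0,0,15],
    [0,0,-0.1,0,0,0,15],
    [0,0,-0.1,0,0,0,15],
    [0,0,-0.1,0,0,0,15],
    [0,0,-0.1,0,0,0,15]
  ]
}}

```text
time: 5.3
eef_pos: [0.5939, 0.028, 0.1504]
eef_rot: [[-0.0, -0.966, 0.258], [-0.0, 0.258, 0.966], [-1.0, 0.0, -0.0]]
wrist_force: [-3.8, 1.4, 4.1]
grip_width: 0.023
```

```bash
python3 f.py
```

```text
t 5.3 along mm 179.14 lat -566.9 z 150.39 F along 0.43 lat 4.03 z 4.1 M [0.78 1.27 0.03] w 23.01
```

>>> {"op": "servo_tool", "data": {
  "steps": [
    [-0.1,0.1,-0.1,0,0,0,15],
    [-0.1,0.1,-0.1,0,0,0,15],
    [0,0,-0.1,0,0,0,15],
    [0,0,-0.1,0,0,0,15],
    [0,0,-0.1,0,0,0,15]
  ]
}}

```text
time: 5.72
eef_pos: [0.5937, 0.0275, 0.1504]
eef_rot: [[0.0, -0.966, 0.258], [-0.0, 0.258, 0.966], [-1.0, -0.0, -0.0]]
wrist_force: [-1.5, 1.9, 1.4]
grip_width: 0.0232
```

```bash
python3 f.py
```

```text
t 5.72 along mm 178.57 lat -566.88 z 150.42 F along 1.49 lat 1.95 z 1.4 M [0.55 0.54 0.05] w 23.16
```

>>> {"op": "servo_tool", "data": {
  "steps": [
    [0,0,-0.1,0,0,0,15],
    [0,0,-0.1,0,0,0,15],
    [0,0,-0.1,0,0,0,15],
    [0,0,-0.1,0,0,0,15],
    [0,0,-0.1,0,0,0,15]
  ]
}}

```text
time: 6.13
eef_pos: [0.5936, 0.0271, 0.1505]
eef_rot: [[0.0, -0.966, 0.258], [-0.0, 0.258, 0.966], [-1.0, -0.0, -0.0]]
wrist_force: [-0.6, 1.7, 1.9]
grip_width: 0.0231
```

```bash
python3 f.py
```

```text
t 6.13 along mm 178.13 lat -566.87 z 150.45 F along 1.51 lat 1.04 z 1.94 M [ 0.48  0.14 -0.  ] w 23.14
```

>>> {"op": "servo_tool", "data": {
  "steps": [
    [0,0,-0.12,0,0,0,15],
    [0,0,-0.12,0,0,0,15],
    [0,0,-0.12,0,0,0,15],
    [0,0,-0.12,0,0,0,15],
    [0,0,-0.12,0,0,0,15]
  ]
}}

```text
time: 6.55
eef_pos: [0.5934, 0.0265, 0.1504]
eef_rot: [[0.0, -0.966, 0.258], [-0.0, 0.258, 0.966], [-1.0, -0.0, -0.0]]
wrist_force: [0.3, 1.7, -0.4]
grip_width: 0.0228
```

>>> {"op": "servo_tool", "data": {
  "steps": [
    [0,0,-0.12,0,0,0,15],
    [0,0,-0.12,0,0,0,15],
    [0,0,-0.12,0,0,0,15],
    [0,0,-0.12,0,0,0,15],
    [0,0,-0.12,0,0,0,15]
  ]
}}

```text
time: 6.97
eef_pos: [0.5932, 0.0259, 0.1504]
eef_rot: [[0.0, -0.966, 0.258], [-0.0, 0.258, 0.966], [-1.0, -0.0, -0.0]]
wrist_force: [0.7, 0.1, -0.6]
grip_width: 0.0229
```

>>> {"op": "servo_tool", "data": {
  "steps": [
    [0,0,-0.12,0,0,0,15],
    [0,0,-0.12,0,0,0,15],
    [0,0,-0.12,0,0,0,15],
    [0,0,-0.12,0,0,0,15],
    [0,0,-0.12,0,0,0,15]
  ]
}}

```text
time: 7.38
eef_pos: [0.5932, 0.0258, 0.1504]
eef_rot: [[0.0, -0.966, 0.258], [0.001, 0.258, 0.966], [-1.0, -0.0, 0.001]]
wrist_force: [1.6, 2.2, -1.0]
grip_width: 0.0228
```

>>> {"op": "servo_tool", "data": {
  "steps": [
    [0,0,-0.05,0,0,0,15],
    [0,0,-0.05,0,0,0,15],
    [0,0,-0.05,0,0,0,15],
    [0,0,0,0,0,0,15],
    [0,0,0,0,0,0,15]
  ]
}}

```text
time: 7.8
eef_pos: [0.5932, 0.0257, 0.1505]
eef_rot: [[0.001, -0.966, 0.258], [0.001, 0.258, 0.966], [-1.0, -0.0, 0.001]]
wrist_force: [3.4, 4.2, -2.3]
grip_width: 0.0233
```

```bash
python3 f.py
```

```text
t 7.8 along mm 176.74 lat -566.83 z 150.46 F along 4.93 lat -2.26 z -2.33 M [ 1.42 -1.07 -0.06] w 23.3
```

>>> {"op": "servo_tool", "data": {
  "steps": [
    [0.1,-0.1,-0.1,0,0,0,15],
    [0,0,-0.1,0,0,0,15],
    [0,0,0,0,0,0,15],
    [0,0,0,0,0,0,15],
    [0,0,0,0,0,0,15]
  ]
}}

```text
time: 8.22
eef_pos: [0.5932, 0.0257, 0.1505]
eef_rot: [[0.001, -0.966, 0.258], [0.001, 0.258, 0.966], [-1.0, -0.0, 0.001]]
wrist_force: [2.3, 4.9, -1.7]
grip_width: 0.0227
```

```bash
python3 f.py
```

```text
t 8.22 along mm 176.72 lat -566.85 z 150.47 F along 5.35 lat -0.98 z -1.71 M [ 1.61 -0.83  0.02] w 22.73
```

>>> {"op": "servo_tool", "data": {
  "steps": [
    [0,0,-0.1,0,0,0,15],
    [0,0,-0.05,0,0,0,15],
    [0,0,0,0,0,0,15],
    [0,0,0,0,0,0,15],
    [0,0,0,0,0,0,15]
  ]
}}

```text
time: 8.63
eef_pos: [0.5932, 0.0257, 0.1505]
eef_rot: [[0.001, -0.966, 0.258], [0.001, 0.258, 0.966], [-1.0, -0.0, 0.001]]
wrist_force: [2.6, 6.1, -1.9]
grip_width: 0.0227
```

>>> {"op": "servo_tool", "data": {
  "steps": [
    [0,0,0,0,0,0,15],
    [0,0,0,0,0,0,15],
    [0,0,0,0,0,0,15],
    [0,0,0,0,0,0,15],
    [0,0,0,0,0,0,15]
  ]
}}

```text
time: 9.05
eef_pos: [0.5932, 0.0257, 0.1504]
eef_rot: [[0.001, -0.966, 0.257], [0.001, 0.257, 0.966], [-1.0, -0.0, 0.001]]
wrist_force: [2.9, 5.4, -0.8]
grip_width: 0.0232
```

```bash
python3 f.py
```

```text
t 9.05 along mm 176.74 lat -566.83 z 150.44 F along 6.01 lat -1.39 z -0.76 M [ 1.83 -0.87 -0.05] w 23.21
```

>>> {"op": "servo_tool", "data": {
  "steps": [
    [0,0,-0.06,0,0,0,15],
    [0,0,0,0,0,0,15],
    [0,0,0,0,0,0,15],
    [0,0,0,0,0,0,15],
    [0,0,0,0,0,0,15]
  ]
}}

```text
time: 9.47
eef_pos: [0.5932, 0.0257, 0.1504]
eef_rot: [[0.001, -0.966, 0.257], [0.001, 0.257, 0.966], [-1.0, -0.0, 0.001]]
wrist_force: [2.5, 5.9, -0.3]
grip_width: 0.0232
```

```bash
python3 f.py
```

```text
t 9.47 along mm 176.7 lat -566.85 z 150.45 F along 6.34 lat -0.92 z -0.29 M [ 1.86 -0.87 -0.02] w 23.17
```

>>> {"op": "servo_tool", "data": {
  "steps": [
    [0,0,0.3,0,0,0,15],
    [0,0,0.5,0,0,0,15],
    [0,0,0.6,0,0,0,15],
    [0,0,0.6,0,0,0,15],
    [0,0,0.6,0,0,0,15]
  ]
}}

```text
time: 9.88
eef_pos: [0.5933, 0.0264, 0.1504]
eef_rot: [[-0.001, -0.966, 0.259], [-0.002, 0.259, 0.966], [-1.0, 0.0, -0.002]]
wrist_force: [1.1, -1.7, -0.6]
grip_width: 0.0228
```

>>> {"op": "servo_tool", "data": {
  "steps": [
    [0,0,0.6,0,0,0,15],
    [0,0,0.6,0,0,0,15],
    [0,0,0.6,0,0,0,15],
    [0,0,0.4,0,0,0,15],
    [0,0,0.2,0,0,0,15]
  ]
}}

```text
time: 10.3
eef_pos: [0.5942, 0.0296, 0.1504]
eef_rot: [[-0.0, -0.966, 0.258], [-0.0, 0.258, 0.966], [-1.0, 0.0, -0.0]]
wrist_force: [0.2, -1.6, -0.5]
grip_width: 0.0229
```

```bash
python3 f.py
```

```text
t 10.3 along mm 180.71 lat -566.83 z 150.42 F along -1.48 lat -0.61 z -0.51 M [-0.42 -0.08  0.02] w 22.89
```

>>> {"op": "servo_tool", "data": {
  "steps": [
    [0,0,0.25,0,0,0,15],
    [0,0,0.25,0,0,0,15],
    [0,0,0.25,0,0,0,15],
    [0,0,0.25,0,0,0,15],
    [0,0,0.2,0,0,0,15]
  ]
}}

```text
time: 10.72
eef_pos: [0.5945, 0.0308, 0.1504]
eef_rot: [[-0.0, -0.966, 0.258], [-0.0, 0.258, 0.966], [-1.0, 0.0, -0.0]]
wrist_force: [-0.5, -1.4, -0.5]
grip_width: 0.0231
```

>>> {"op": "servo_tool", "data": {
  "steps": [
    [0,0,0.12,0,0,0,15],
    [0,0,0.12,0,0,0,15],
    [0,0,0.12,0,0,0,15],
    [0,0,0.12,0,0,0,15],
    [0,0,0.12,0,0,0,15]
  ]
}}

```text
time: 11.13
eef_pos: [0.5947, 0.0314, 0.1504]
eef_rot: [[-0.0, -0.966, 0.258], [-0.0, 0.258, 0.966], [-1.0, 0.0, -0.0]]
wrist_force: [-1.0, -0.4, 0.9]
grip_width: 0.023
```

```bash
python3 f.py
```

```text
t 11.13 along mm 182.56 lat -566.85 z 150.42 F along -0.66 lat 0.83 z 0.94 M [-0.35  0.12 -0.02] w 23.01
```

>>> {"op": "servo_tool", "data": {
  "steps": [
    [0,0,0.12,0,0,0,15],
    [0,0,0.12,0,0,0,15],
    [0,0,0.12,0,0,0,15],
    [0,0,0.12,0,0,0,15],
    [0,0,0.12,0,0,0,15]
  ]
}}

```text
time: 11.55
eef_pos: [0.5948, 0.0319, 0.1504]
eef_rot: [[-0.0, -0.966, 0.258], [-0.0, 0.258, 0.966], [-1.0, 0.0, -0.0]]
wrist_force: [-1.6, -0.9, 0.4]
grip_width: 0.0228
```

>>> {"op": "servo_tool", "data": {
  "steps": [
    [0,0,0.12,0,0,0,15],
    [0,0,0.12,0,0,0,15],
    [0,0,0.12,0,0,0,15],
    [0,0,0.12,0,0,0,15],
    [0,0,0.12,0,0,0,15]
  ]
}}

```text
time: 11.97
eef_pos: [0.595, 0.0325, 0.1505]
eef_rot: [[-0.0, -0.966, 0.258], [-0.0, 0.258, 0.966], [-1.0, 0.0, -0.0]]
wrist_force: [-1.4, -1.4, 1.0]
grip_width: 0.0231
```

>>> {"op": "servo_tool", "data": {
  "steps": [
    [0,0,0.12,0,0,0,15],
    [0,0,0.12,0,0,0,15],
    [0,0,0.12,0,0,0,15],
    [0,0,0.12,0,0,0,15],
    [0,0,0.12,0,0,0,15]
  ]
}}

```text
time: 12.38
eef_pos: [0.5952, 0.0331, 0.1504]
eef_rot: [[-0.0, -0.966, 0.258], [-0.0, 0.258, 0.966], [-1.0, 0.0, -0.0]]
wrist_force: [-1.6, -1.2, 1.8]
grip_width: 0.023
```

>>> {"op": "servo_tool", "data": {
  "steps": [
    [0,0,0.12,0,0,0,15],
    [0,0,0.12,0,0,0,15],
    [0,0,0.12,0,0,0,15],
    [0,0,0.12,0,0,0,15],
    [0,0,0.12,0,0,0,15]
  ]
}}

```text
time: 12.8
eef_pos: [0.5953, 0.0337, 0.1504]
eef_rot: [[-0.0, -0.966, 0.258], [-0.0, 0.258, 0.966], [-1.0, 0.0, -0.0]]
wrist_force: [-0.5, -0.7, 0.4]
grip_width: 0.0229
```

>>> {"op": "servo_tool", "data": {
  "steps": [
    [0,0,0.12,0,0,0,15],
    [0,0,0.12,0,0,0,15],
    [0,0,0.12,0,0,0,15],
    [0,0,0.12,0,0,0,15],
    [0,0,0.12,0,0,0,15]
  ]
}}

```text
time: 13.22
eef_pos: [0.5955, 0.0343, 0.1504]
eef_rot: [[-0.0, -0.966, 0.258], [-0.0, 0.258, 0.966], [-1.0, -0.0, -0.0]]
wrist_force: [-1.3, -0.9, 0.8]
grip_width: 0.0232
```

>>> {"op": "servo_tool", "data": {
  "steps": [
    [0,0,0.12,0,0,0,15],
    [0,0,0.12,0,0,0,15],
    [0,0,0.12,0,0,0,15],
    [0,0,0.12,0,0,0,15],
    [0,0,0.12,0,0,0,15]
  ]
}}

```text
time: 13.63
eef_pos: [0.5956, 0.0348, 0.1504]
eef_rot: [[-0.0, -0.966, 0.258], [-0.0, 0.258, 0.966], [-1.0, 0.0, -0.0]]
wrist_force: [-2.4, -0.3, 1.5]
grip_width: 0.0231
```

>>> {"op": "servo_tool", "data": {
  "steps": [
    [0,0,0.12,0,0,0,15],
    [0,0,0.12,0,0,0,15],
    [0,0,0.12,0,0,0,15],
    [0,0,0.12,0,0,0,15],
    [0,0,0.12,0,0,0,15]
  ]
}}

```text
time: 14.05
eef_pos: [0.5958, 0.0354, 0.1504]
eef_rot: [[-0.0, -0.966, 0.258], [-0.0, 0.258, 0.966], [-1.0, -0.0, -0.0]]
wrist_force: [-1.6, -1.8, 1.5]
grip_width: 0.0232
```

>>> {"op": "servo_tool", "data": {
  "steps": [
    [0,0,0.12,0,0,0,15],
    [0,0,0.12,0,0,0,15],
    [0,0,0.12,0,0,0,15],
    [0,0,0.12,0,0,0,15],
    [0,0,0.12,0,0,0,15]
  ]
}}

```text
time: 14.47
eef_pos: [0.5959, 0.0359, 0.1504]
eef_rot: [[-0.0, -0.966, 0.258], [-0.0, 0.258, 0.966], [-1.0, 0.0, -0.0]]
wrist_force: [-2.4, -2.1, 1.8]
grip_width: 0.0235
```

>>> {"op": "servo_tool", "data": {
  "steps": [
    [0,0,0.08,0,0,0,15],
    [0,0,0.08,0,0,0,15],
    [0,0,0.08,0,0,0,15],
    [0,0,0.08,0,0,0,15],
    [0,0,0,0,0,0,15]
  ]
}}

```text
time: 14.88
eef_pos: [0.5959, 0.0359, 0.1504]
eef_rot: [[-0.0, -0.966, 0.258], [-0.001, 0.258, 0.966], [-1.0, 0.0, -0.001]]
wrist_force: [-2.8, -4.1, 2.9]
grip_width: 0.0233
```

```bash
python3 f.py
```

```text
t 14.88 along mm 187.27 lat -566.87 z 150.42 F along -4.67 lat 1.63 z 2.89 M [-1.1   0.95 -0.01] w 23.32
```

The rotor has stopped at 187.27 and the force is rising, so this is the outer stop. I'll press a little more and hold.

>>> {"op": "servo_tool", "data": {
  "steps": [
    [-0.1,0,0.1,0,0,0,15],
    [0,0,0.1,0,0,0,15],
    [0,0,0,0,0,0,15],
    [0,0,0,0,0,0,15],
    [0,0,0,0,0,0,15]
  ]
}}

```text
time: 15.3
eef_pos: [0.5959, 0.036, 0.1504]
eef_rot: [[-0.001, -0.966, 0.258], [-0.001, 0.258, 0.966], [-1.0, 0.0, -0.001]]
wrist_force: [-2.8, -4.4, 1.7]
grip_width: 0.0232
```

```bash
python3 f.py
```

```text
t 15.3 along mm 187.32 lat -566.86 z 150.42 F along -4.93 lat 1.56 z 1.71 M [-1.45  0.96  0.03] w 23.17
```

>>> {"op": "servo_tool", "data": {
  "steps": [
    [0,0,0.1,0,0,0,15],
    [0,0,0.05,0,0,0,15],
    [0,0,0,0,0,0,15],
    [0,0,0,0,0,0,15],
    [0,0,0,0,0,0,15]
  ]
}}

```text
time: 15.72
eef_pos: [0.5959, 0.036, 0.1504]
eef_rot: [[-0.001, -0.966, 0.258], [-0.001, 0.258, 0.966], [-1.0, 0.0, -0.001]]
wrist_force: [-3.3, -4.8, 0.9]
grip_width: 0.023
```

>>> {"op": "servo_tool", "data": {
  "steps": [
    [0,0,0,0,0,0,15],
    [0,0,0,0,0,0,15],
    [0,0,0,0,0,0,15],
    [0,0,0,0,0,0,15],
    [0,0,0,0,0,0,15]
  ]
}}

```text
time: 16.13
eef_pos: [0.5959, 0.036, 0.1504]
eef_rot: [[-0.001, -0.966, 0.258], [-0.001, 0.258, 0.966], [-1.0, 0.0, -0.001]]
wrist_force: [-3.1, -5.7, 0.5]
grip_width: 0.0229
```

```bash
python3 f.py
```

```text
t 16.13 along mm 187.34 lat -566.85 z 150.4 F along -6.34 lat 1.52 z 0.55 M [-1.61  0.95  0.08] w 22.86
```

>>> {"op": "servo_tool", "data": {
  "steps": [
    [0,0,0.06,0,0,0,15],
    [0,0,0,0,0,0,15],
    [0,0,0,0,0,0,15],
    [0,0,0,0,0,0,15],
    [0,0,0,0,0,0,15]
  ]
}}

```text
time: 16.55
eef_pos: [0.5959, 0.036, 0.1504]
eef_rot: [[-0.001, -0.966, 0.259], [-0.001, 0.259, 0.966], [-1.0, 0.0, -0.001]]
wrist_force: [-4.2, -4.6, 1.6]
grip_width: 0.0231
```

```bash
python3 f.py; python3 snap.py wrist w3|head -1
```

```text
t 16.55 along mm 187.33 lat -566.86 z 150.42 F along -5.52 lat 2.92 z 1.58 M [-1.62  0.99 -0.02] w 23.05
time 16.55
```

>>> {"op": "servo_tool", "data": {
  "steps": [
    [0,0,-0.3,0,0,0,15],
    [0,0,-0.5,0,0,0,15],
    [0,0,-0.6,0,0,0,15],
    [0,0,-0.6,0,0,0,15],
    [0,0,-0.6,0,0,0,15]
  ]
}}

```text
time: 17.02
eef_pos: [0.5957, 0.0351, 0.1504]
eef_rot: [[0.001, -0.966, 0.257], [0.001, 0.257, 0.966], [-1.0, -0.0, 0.002]]
wrist_force: [-1.6, 1.5, 1.1]
grip_width: 0.0234
```

>>> {"op": "servo_tool", "data": {
  "steps": [
    [0,0,-0.6,0,0,0,15],
    [0,0,-0.6,0,0,0,15],
    [0,0,-0.6,0,0,0,15],
    [0,0,-0.6,0,0,0,15],
    [0,0,-0.4,0,0,0,15]
  ]
}}

```text
time: 17.43
eef_pos: [0.5947, 0.0315, 0.1504]
eef_rot: [[-0.0, -0.966, 0.258], [0.0, 0.258, 0.966], [-1.0, 0.0, 0.0]]
wrist_force: [-2.2, 1.3, 1.5]
grip_width: 0.0231
```

>>> {"op": "servo_tool", "data": {
  "steps": [
    [0,0,-0.2,0,0,0,15],
    [0,0,0,0,0,0,15],
    [0,0,0,0,0,0,15],
    [0,0,0,0,0,0,15],
    [0,0,0,0,0,0,15]
  ]
}}

```text
time: 17.85
eef_pos: [0.5947, 0.0312, 0.1505]
eef_rot: [[-0.0, -0.966, 0.258], [-0.0, 0.258, 0.966], [-1.0, 0.0, -0.0]]
wrist_force: [-1.1, 1.5, -0.2]
grip_width: 0.023
```

```bash
python3 f.py
```

```text
t 17.85 along mm 182.42 lat -566.88 z 150.47 F along 1.2 lat 1.48 z -0.21 M [ 0.35  0.32 -0.  ] w 23.01
```

>>> {"op": "servo_tool", "data": {
  "steps": [
    [0,0,-0.2,0,0,0,15],
    [0,0,-0.2,0,0,0,15],
    [0,0,0,0,0,0,15],
    [0,0,0,0,0,0,15],
    [0,0,0,0,0,0,15]
  ]
}}

```text
time: 18.27
eef_pos: [0.5946, 0.0309, 0.1504]
eef_rot: [[-0.0, -0.966, 0.258], [-0.0, 0.258, 0.966], [-1.0, 0.0, -0.0]]
wrist_force: [-2.0, 0.9, 0.2]
grip_width: 0.023
```

```bash
python3 f.py; python3 snap.py wrist w4|head -1
python3 - <<'E'
import cv2,numpy as np
a=cv2.imread("pics/w2.png");b=cv2.imread("pics/w3.png");c=cv2.imread("pics/w4.png")
cv2.imwrite("pics/cmp.png",np.hstack([x[80:370,200:370] for x in (a,b,c)]))
E
```

```text
t 18.27 along mm 182.1 lat -566.87 z 150.44 F along 0.32 lat 2.16 z 0.15 M [ 0.43  0.25 -0.01] w 23.03
time 18.2667
```

View pics/cmp.png

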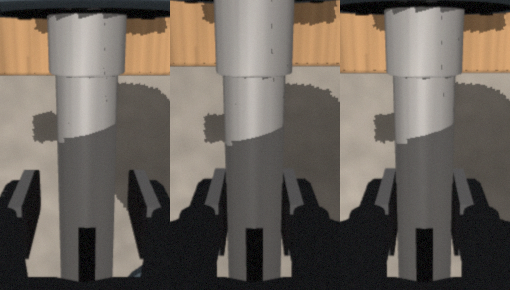

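Run:
```python
from h import *
a=np.array([.2560,.9667,0])
for n in ["w1","w2","w3","w4"]:
    z=np.load(n+".npz"); im,d,K,R,t=[z[k] for k in ("im","d","K","R","t")]
    g=cv2.cvtColor(im,cv2.COLOR_RGB2GRAY).astype(float)
    lo,hi,c0=(215,240,282) if n=="w1" else (295,325,286 if n=="w2" else 286)
    # keyway inner edge: subpixel in mean column profile
    p=g[lo:hi,c0-3:c0+4].mean(1); h=(p[:4].mean()+p[-4:].mean())/2; i=np.where(p<h)[0][0]; v=lo+i-1+(p[i-1]-h)/(p[i-1]-p[i])
    k=onplane((c0,v),K,R,t,.1635)
    print(n,"keyway row",round(v,2),"world along mm",round(1000*k@a,2),"tcp along",round(1000*z["pos"]@a,2))
```

```text
w1 keyway row 223.19 world along mm 184.74 tcp along 182.19
w2 keyway row 307.46 world along mm 185.19 tcp along 180.21
w3 keyway row 308.14 world along mm 192.36 tcp along 187.33
w4 keyway row 308.3 world along mm 187.2 tcp along 182.1
```

The keyway-to-TCP offset stays the same before and after both stops (5.0-5.1 mm), so the grip did not slip. The middle is 182.03 and the rotor is at 182.10. Now I'll release.

>>> {"op": "servo_tool", "data": {
  "steps": [
    [0,0,0,0,0,0,23],
    [0,0,0,0,0,0,25],
    [0,0,0,0,0,0,28],
    [0,0,0,0,0,0,33],
    [0,0,0,0,0,0,40]
  ],
  "squeeze": 20
}}

```text
time: 18.73
eef_pos: [0.5947, 0.0307, 0.1507]
eef_rot: [[0.0, -0.966, 0.258], [-0.0, 0.258, 0.966], [-1.0, -0.0, -0.0]]
wrist_force: [0.3, 0.4, 0.1]
grip_width: 0.0398
```

>>> {"op": "servo_tool", "data": {
  "steps": [
    [0,0,0,0,0,0,50],
    [0,0,0,0,0,0,60],
    [0,0,0,0,0,0,60],
    [0,0,0,0,0,0,60],
    [0,0,0,0,0,0,60]
  ]
}}

```text
time: 19.15
eef_pos: [0.5946, 0.0309, 0.1505]
eef_rot: [[0.0, -0.966, 0.258], [-0.0, 0.258, 0.966], [-1.0, -0.0, -0.0]]
wrist_force: [0.1, -1.2, -0.9]
grip_width: 0.0604
```

```bash
python3 f.py; python3 snap.py wrist w5|head -1
python3 - <<'E'
from h import *
a=np.array([.2560,.9667,0])
for n in ["w4","w5"]:
    z=np.load(n+".npz"); im,d,K,R,t=[z[k] for k in ("im","d","K","R","t")]
    g=cv2.cvtColor(im,cv2.COLOR_RGB2GRAY).astype(float)
    lo,hi,c0=295,325,286
    p=g[lo:hi,c0-3:c0+4].mean(1); h=(p[:4].mean()+p[-4:].mean())/2; i=np.where(p<h)[0][0]; v=lo+i-1+(p[i-1]-h)/(p[i-1]-p[i])
    k=onplane((c0,v),K,R,t,.1635)
    print(n,"keyway row",round(v,2),"world along mm",round(1000*k@a,2),"tcp along",round(1000*z["pos"]@a,2))
E
```

```text
t 19.15 along mm 182.07 lat -566.89 z 150.54 F along -1.16 lat -0.43 z -0.94 M [0.02 0.02 0.02] w 60.38
time 19.15
w4 keyway row 308.3 world along mm 187.2 tcp along 182.1
w5 keyway row 308.28 world along mm 187.23 tcp along 182.07
```

View pics/w5.png

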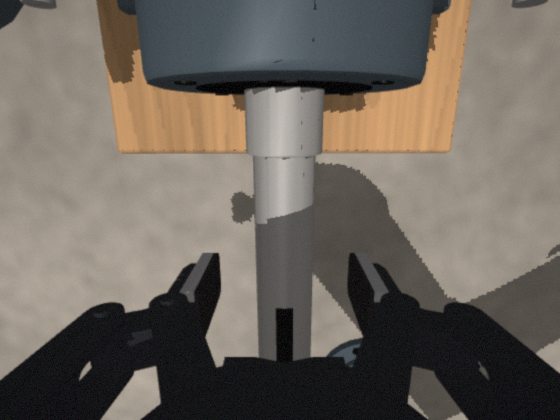

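The fingers are clear on both sides (inner pads at columns ~215 and ~352, shaft 255-313), and the keyway has not moved. I'll retreat straight up.

>>> {"op": "servo_tool", "data": {
  "steps": [
    [-5,0,0,0,0,0,60],
    [-12,0,0,0,0,0,60],
    [-15,0,0,0,0,0,60],
    [-15,0,0,0,0,0,60],
    [-15,0,0,0,0,0,60]
  ]
}}

```text
time: 19.62
eef_pos: [0.5948, 0.0308, 0.2146]
eef_rot: [[0.001, -0.966, 0.258], [-0.0, 0.258, 0.966], [-1.0, -0.001, 0.0]]
wrist_force: [0.4, 0.1, 0.0]
grip_width: 0.0603
```

>>> {"op": "servo_tool", "data": {
  "steps": [
    [-15,0,0,0,0,0,60],
    [-15,0,0,0,0,0,60],
    [-5,0,0,0,0,0,60],
    [0,0,0,0,0,0,60],
    [0,0,0,0,0,0,60]
  ]
}}

```text
time: 20.03
eef_pos: [0.5946, 0.0311, 0.2475]
eef_rot: [[0.0, -0.966, 0.258], [0.0, 0.258, 0.966], [-1.0, -0.0, 0.0]]
wrist_force: [0.1, 1.2, -0.8]
grip_width: 0.0601
```

>>> {"op": "servo_tool", "data": {
  "steps": [
    [0,0,0,0,0,0,60],
    [0,0,0,0,0,0,60],
    [0,0,0,0,0,0,60],
    [0,0,0,0,0,0,60],
    [0,0,0,0,0,0,60]
  ]
}}

```text
time: 20.45
eef_pos: [0.5945, 0.0309, 0.2472]
eef_rot: [[-0.001, -0.966, 0.258], [-0.0, 0.258, 0.966], [-1.0, 0.0, -0.0]]
wrist_force: [0.1, 0.4, -0.1]
grip_width: 0.0604
```

```bash
python3 f.py; python3 snap.py wrist w6|head -1; python3 snap.py top t6|head -1
python3 - <<'E'
from h import *
a=np.array([.2560,.9667,0])
for n in ["w1","w6"]:
    z=np.load(n+".npz"); im,d,K,R,t=[z[k] for k in ("im","d","K","R","t")]
    g=cv2.cvtColor(im,cv2.COLOR_RGB2GRAY).astype(float)
    lo,hi,c0=215,240,282
    p=g[lo:hi,c0-2:c0+3].mean(1); h=(p[:4].mean()+p[-4:].mean())/2; i=np.where(p<h)[0][0]; v=lo+i-1+(p[i-1]-h)/(p[i-1]-p[i])
    k=onplane((c0,v),K,R,t,.1635)
    print(n,"keyway row",round(v,2),"world along mm",round(1000*k@a,2),"tcp along",round(1000*z["pos"]@a,2))
E
```

```text
t 20.45 along mm 182.06 lat -566.8 z 247.17 F along 0.44 lat 0.03 z -0.14 M [-0.    0.01  0.01] w 60.37
time 20.45
time 20.5
w1 keyway row 223.23 world along mm 184.76 tcp along 182.19
w6 keyway row 226.69 world along mm 186.59 tcp along 182.06
```

View pics/w6.png

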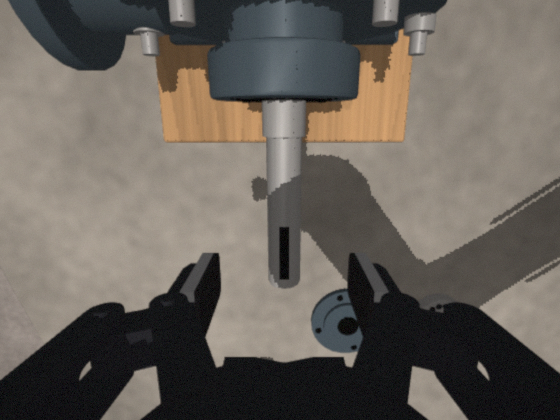

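View pics/t6.png

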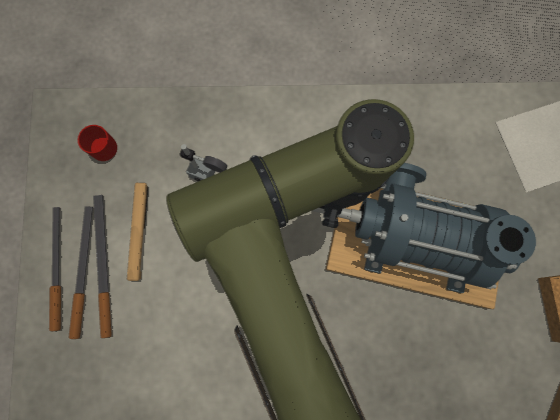

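```bash
python3 -c "
from bench import ctrl
print(ctrl.finish_job())"
```

```text
the job is handed in; nothing more can be done
None
```

I pushed the rotor in to its inner stop, drew it out to its outer stop, then set it half way between and let go. I handed the job in at about 20.5 s; no verdict was reported.

| Position | Tool position along the shaft | Force on the wrist |
|---|---|---|
| Inner stop | 176.72 mm | 5.3–6.6 N, held over 1 s |
| Outer stop | 187.33 mm | 4.7–6.3 N, held over 1.5 s |
| Half way (calculated) | 182.03 mm | – |
| Released at | 182.1 mm | – |

- **Forces:** the readings include 1.2–1.5 N of drag, so the stops felt about 3.5–5.3 N. They are also noisy by about 1 N. The highest reading was about 6.6 N; I only saw the force at the end of each short move.
- **End float:** about 10.6 mm, within the 6 to 14 mm expected.
- **Grip slip:** the distance from keyway to tool, measured in the wrist camera before, during and after, stayed at 5.0–5.1 mm. The grip did not slip on the shaft.
- **Release:** the keyway moved less than 0.05 mm when the fingers opened. After I retreated straight up, the wrist camera put the keyway 1.8 mm out from where it started. The arm's own readings gave 1.95 mm, so the two differ by about 0.1 mm.
- **Other things on the bench:** in the last pictures the dial stand, cover and brush look where they were. The arm hid the ball bearing in the final top view, so I could not check it directly.

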